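# Release the brass bushing from the pedal-lift chute

## Task

Two small parts chutes stand on the bench, each with a lid worked by a pedal. Let the brass bushing out of the chute with the orange lid: push its orange pedal all the way down so that the lid swings wide open and keep it down until the bushing has rolled into that chute's tray, then ease the pedal slowly back up so that the lid closes fully without snapping shut. Leave the blue chute with its steel bushing alone.

Things in the scene. Friction and masses are not known exactly. Their poses are not given: they have to be found in the camera images.
- orange_pedal: Sprung pedal on the near side of the orange-lidded chute: orange pad 46 x 48 mm, black strips. Origin: middle of the pad's top, 82 mm above bench at rest; x then level, pad to chute, z up. Turns with the pedal about a pin 132 mm along x, 22 mm lower. Stop: 0.30 rad, pad 39 mm lower. 3 N to start, 6 to 10 N fully down; let go, it snaps up. Chute housing, 150 mm high, begins 100 mm from pad centre.
- orange_lid (a joint): Opening of the orange lid in rad: 0 shut, 0.60 fully open. Orange frame with clear window, 80 x 130 mm, hinged at its near top edge, far end rising; a lip at the far end holds the bushing back. Steel rods link it to the orange pedal: it always turns twice the pedal's angle (0.60 with the pedal at its stop).
- brass_bushing: Brass tube, 36 mm across, 56 mm long, dark bore, lying crosswise in the orange-lidded chute behind the lid's lip; 0.23 to 0.46 kg. Origin: its middle; y is its axis. With the lid open past about 0.3 rad it rolls by itself, in about a second, into the aluminium tray (105 x 68 mm) at the chute's far end and settles there, 347 mm along the resting pedal's x and 39 mm below the pad.
- steel_bushing: Steel bushing of the same size in the other chute, whose lid and pedal are blue (a bystander, to be left where it is). Origin: its middle.

How it is judged:
By the outcome, as a careful person would: the job done as asked, in the order asked, and still so for the second after the job is handed in, with the robot touching nothing.
It also fails if it takes over 35 s, if anything falls off the work surface, if the arm or the gripper's body presses on something with over 40 N, if the wrist force passes 120 N, or if a joint passes its speed limit or range.

## Robot

A 6-joint arm with a two-finger parallel gripper is mounted at the origin on the work surface. World frame = base frame: x ahead of the robot, y to its left, z up, the work surface at z = 0. Lengths are in m, angles in rad, forces in N, time in s.
With the tool pointing down it reaches from about 0.2 to 0.875 m from the base axis. Payload 3.4 kg.
Tool frame: the origin (TCP) lies at the very end of the fingers, on their centre line; the grasp point (between the pads) lies 19 mm behind it (r.tcp_to_grasp is the distance from the TCP to the grasp point, in m); z points along the fingers, y is the direction in which the jaws open and shut (so a half turn about z gives the same grasp; the last joint's range is limited). The gripper opens to 94 mm and grips with 3 to 60 N. Pads are 16 mm wide; open, the fingers measure 119 mm over their backs; the gripper's body (75 mm by 177 mm) begins 78 mm behind the grasp point.
Start: joints at [1.063, 0.276, 1.505, -0, 1.361, -0.121], TCP at [0.217, 0.533, 0.205] pointing down, gripper open.
Joint ranges: [-2.89, 2.89], [-0.75, 2.08], [0.22, 2.7], [-1.18, 4.32], [0.11, 2.71], [-2.7, 2.7]. Speed limits (rad/s): [2.57, 2.57, 3.14, 3.14, 3.14, 3.14].

## Interface

Orientations are given as a unit quaternion [w, x, y, z].
In Python, from bench import r gives the robot as it stands.
- The arm moves only by the shell command python3 -m jog 'ROWS' [FORCE]. ROWS is JSON, a list of rows, each a list of 3 entries, a list of its own where there are three numbers: the gripper's target within -1 to 1 (fully open at 1, half-way at 0, shut at -1), then the shift along the tool's x, y, z in m, then the turn about the tool's z in degrees. In form: [[fingers, [dx, dy, dz], turn], ...]. A call has 1 to 5 rows; each row is the pose to reach, as a shift and turn from the pose commanded when the call began, along the tool's axes at that moment; what a row does not reach only later rows make up. A row lasts 1/10 s, in which the tool goes at most 50 mm and 8.59 degrees, less where a joint would pass 70% of its speed; a pose out of reach is approached as far as the arm can. A call with a gripper value outside its range is refused whole. The fingers move at their own pace and stop on an object; FORCE is the grip in N (left out, the last holds). Time passes only in rows, so rows that repeat a pose let the fingers close. It gives the time, the measured TCP pose, the force and the opening at its end, in the units of the state.
- r.read_state(): the state, without advancing time (a new reading comes with each control period).
- r.read_camera(name): name is "side" or "top"; returns the picture (384x512x3 uint8, blue, green, red); there is no depth.
- r.get_calibration(name): a dict with "intrinsics" (3x3 intrinsics, pixels), "eye" and "rotation" of the camera in the world. Camera axes: x right, y down, z forward; pixel columns grow to the right and rows downward; lengths in m; the calibration is good to about 2 mm. A picture is of the moment at which its call begins. get_calibration takes no time and is no camera call.
- r.close_job(): hands the job in, once; it reports no verdict.
The state is a dict: "time": time; "q": joint angles; "joint_vel": joint speeds; "joint_torque": joint torques, N m; "eef_pos": TCP position; "tcp_rot": TCP orientation; "contact_force": force on the tool from outside, world axes, zero at the start; "moment": the same for the moment, N m; "finger_gap": finger opening in m.
Only numpy, scipy, OpenCV 4.12 (cv2) and the standard library are available. Lean on these libraries where they do the work, as an engineer would, in place of code of your own. Each camera call takes 0.05 s, during which the arm holds its last target.

## Working session

There is one attempt and no reset: what is moved stays moved. The work goes in short steps, Python scripts to look and compute and a shell command to move; the robot and the scene stay as the last step left them, time stands still between calls to the robot, and variables do not carry over. Pictures are saved under pics/ and viewed, and the job is handed in when it is done.

```bash
ls; mkdir -p pics; python3 - <<'E'
from bench import r
import cv2
for n in("side","top"):
    cv2.imwrite(f"pics/{n}0.png",r.read_camera(n)); c=r.get_calibration(n); print(n,c)
print(r.read_state())
E
```

```text
pics
side {'intrinsics': array([[392.00567159,   0.        , 255.04457388],
       [  0.        , 392.00567159, 193.33497559],
       [  0.        ,   0.        ,   1.        ]]), 'eye': array([ 0.24401686, -0.6251129 ,  0.75564125]), 'rotation': array([-0.38722214,  0.88329884, -0.24235723,  0.10538096])}
top {'intrinsics': array([[416.1500049 ,   0.        , 257.40931164],
       [  0.        , 416.1500049 , 187.95613655],
       [  0.        ,   0.        ,   1.        ]]), 'eye': array([ 0.42356572, -0.04949285,  1.09945797]), 'rotation': array([-0.06690728,  0.71105658, -0.69840513,  0.04639213])}
{'time': 0.1, 'q': array([ 1.06303320e+00,  2.76544098e-01,  1.50594354e+00, -7.11349420e-07,
        1.36071052e+00, -1.21007207e-01]), 'joint_vel': array([ 7.47747518e-04, -3.28113042e-03, -4.66160101e-03,  8.24887981e-05,
        1.28614031e-03,  7.97769443e-04]), 'joint_torque': array([ 6.32280080e-04, -4.05454016e+01, -2.37780029e+01,  7.00301584e-02,
        2.98745697e-02, -5.11925418e-05]), 'eef_pos': array([0.21665487, 0.53210103, 0.20470931]), 'tcp_rot': array([-2.47906060e-04,  1.92174847e-01,  9.81360374e-01, -7.63515048e-04]), 'contact_force': array([0.9170855 , 1.03731382, 0.3727039 ]), 'moment': array([0.0002871 , 0.01024825, 0.0157732 ]), 'finger_gap': 0.09412215861047601}
```

View pics/side0.png

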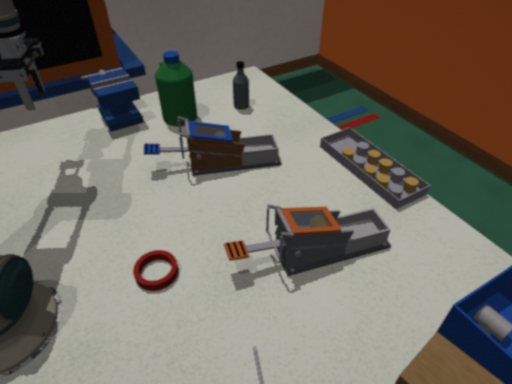

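View pics/top0.png

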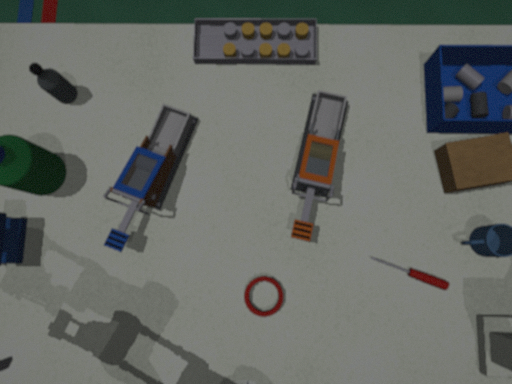

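The side view shows the orange pedal at about (236,250) with its chute running right. In the top view the pedal is at about (303,230), the lid at (320,160) and the tray at (328,115). I'll measure the pad and chute direction next.

```bash
cat > h.py <<'E'
from bench import r
import cv2,numpy as np
from scipy.spatial.transform import Rotation as R
def cal(n):
    c=r.get_calibration(n);q=np.array(c["rotation"]);M=R.from_quat(q[[1,2,3,0]]).as_matrix();return c["intrinsics"],np.array(c["eye"]),M
def ray(n,p):
    K,e,M=cal(n);d=M@np.linalg.inv(K)@np.array([p[0],p[1],1.]);return e,d/np.linalg.norm(d)
def plane(n,p,z):
    e,d=ray(n,p);return e+d*(z-e[2])/d[2]
def tri(a,b):
    e1,d1=ray("side",a);e2,d2=ray("top",b)
    s=np.linalg.lstsq(np.c_[d1,-d2],e2-e1,rcond=None)[0]
    p,q=e1+s[0]*d1,e2+s[1]*d2;return (p+q)/2,np.linalg.norm(p-q)
def proj(n,X):
    K,e,M=cal(n);v=K@(M.T@(np.array(X)-e));return v[:2]/v[2]
def comps(img):
    h=cv2.cvtColor(img,cv2.COLOR_BGR2HSV);m=cv2.inRange(h,(5,150,60),(16,255,255));return m
E
python3 - <<'E'
from h import *
for n,box in(("side",(215,195,350,270)),("top",(285,125,350,250))):
    im=cv2.imread(f"pics/{n}0.png");m=comps(im);k=np.zeros_like(m);k[box[1]:box[3],box[0]:box[2]]=1;m=m*k
    m=cv2.morphologyEx(m,cv2.MORPH_CLOSE,np.ones((5,5)))
    N,l,s,c=cv2.connectedComponentsWithStats(m)
    for i in range(1,N):
        if s[i,4]>60:
            pts=np.argwhere(l==i)[:,::-1].astype(np.float32)
            rc=cv2.minAreaRect(pts); print(n,s[i],c[i],rc)
            print(cv2.boxPoints(rc).tolist())
            for z in(.082,.15): print(z,[plane(n,p,z).round(4).tolist() for p in [rc[0],*cv2.boxPoints(rc)]])
    x0,y0,x1,y1=box; cv2.imwrite(f"pics/crop_{n}.png",cv2.resize(im[y0:y1,x0:x1],None,fx=4.5,fy=4.5,interpolation=cv2.INTER_CUBIC))
E
```

```text
side [281 207  59  27 645] [311.24186047 221.10697674] ((310.07421875, 220.15260314941406), (25.398698806762695, 57.34523010253906), 88.02507019042969)
[[280.9809875488281, 208.4489288330078], [338.2921447753906, 206.47267150878906], [339.1674499511719, 231.8562774658203], [281.8562927246094, 233.83253479003906]]
0.082 [[0.6795, -0.1428, 0.082], [0.6421, -0.075, 0.082], [0.7663, -0.1409, 0.082], [0.7148, -0.2065, 0.082], [0.5986, -0.1445, 0.082]]
0.15 [[0.6356, -0.1915, 0.15], [0.6019, -0.1306, 0.15], [0.7136, -0.1898, 0.15], [0.6672, -0.2488, 0.15], [0.5628, -0.193, 0.15]]
side [225 242  23  17 301] [236.05980066 250.08305648] ((236.1621551513672, 249.9729766845703), (16.111101150512695, 20.714271545410156), 80.53767395019531)
[[224.62161254882812, 243.72972106933594], [245.05404663085938, 240.32432556152344], [247.70269775390625, 256.21624755859375], [227.270263671875, 259.62164306640625]]
0.082 [[0.4866, -0.1325, 0.082], [0.473, -0.1038, 0.082], [0.517, -0.1184, 0.082], [0.4998, -0.1603, 0.082], [0.4576, -0.1459, 0.082]]
0.15 [[0.4621, -0.1822, 0.15], [0.4499, -0.1564, 0.15], [0.4
[... 522 characters left out ...]

0.15 [[0.6484, -0.1619, 0.15], [0.6055, -0.1139, 0.15], [0.708, -0.1353, 0.15], [0.6918, -0.2105, 0.15], [0.59, -0.188, 0.15]]
top [292 220  21  21 302] [302.05629139 229.98344371] ((302.0, 229.99998474121094), (18.159189224243164, 17.04170036315918), 12.094758033752441)
[[291.3365783691406, 236.42926025390625], [294.9073181152344, 219.76583862304688], [312.6634216308594, 223.57070922851562], [309.0926818847656, 240.234130859375]]
0.082 [[0.4862, -0.1287, 0.082], [0.4701, -0.1029, 0.082], [0.5107, -0.1114, 0.082], [0.5022, -0.1545, 0.082], [0.4618, -0.1459, 0.082]]
0.15 [[0.482, -0.1234, 0.15], [0.467, -0.0994, 0.15], [0.5049, -0.1072, 0.15], [0.497, -0.1475, 0.15], [0.4592, -0.1395, 0.15]]
```

```bash
cat >> h.py <<'E'
PAD=np.array([.4863,-.1305,.082]); YAW=np.radians(-11.6); ux=np.array([np.cos(YAW),np.sin(YAW),0])
def shift(target):
    s=r.read_state();q=np.array(s["tcp_rot"]);M=R.from_quat(q[[1,2,3,0]]).as_matrix()
    ty=np.degrees(np.arctan2(M[1,1],M[0,1])); d=M.T@(np.array(target)-s["eef_pos"])
    print("t",s["time"],"pos",s["eef_pos"].round(4),"gap",round(s["finger_gap"],4),"F",s["contact_force"].round(1),"tool y deg",ty.round(2),"want",np.degrees(YAW)+90,"shift",d.round(4))
E
python3 - <<'E'
from h import *
shift(PAD-ux*.006+[0,0,.12])
# blue pedal/rods check
print(plane("top",(117,240),.08),plane("top",(292,195),.17),plane("top",(342,203),.17),proj("side",PAD),proj("top",PAD),proj("top",PAD+ux*.347-[0,0,.039]),proj("side",PAD+ux*.347-[0,0,.039]))
print([proj(n,PAD+ux*.1).round(1) for n in("top","side")],[proj(n,PAD+ux*.1+[0,0,.068]).round(1) for n in("top","side")])
E
```

```text
t 0.1 pos [0.2167 0.5321 0.2047] gap 0.0941 F [0.9 1.  0.4] tool y deg 67.84 want 78.4 shift [-0.4938 -0.513   0.0034]
[0.45340519 0.32417943 0.08      ] [ 0.55889879 -0.09915177  0.17      ] [ 0.54262043 -0.21093192  0.17      ] [235.60427269 249.41645347] [302.74144814 229.95341479] [328.3401751 102.5812363] [370.41883633 223.49835974]
[array([311. , 190.3]), array([278., 238.])] [array([314. , 185.7]), array([279.3, 217.1])]
```

View pics/crop_side.png

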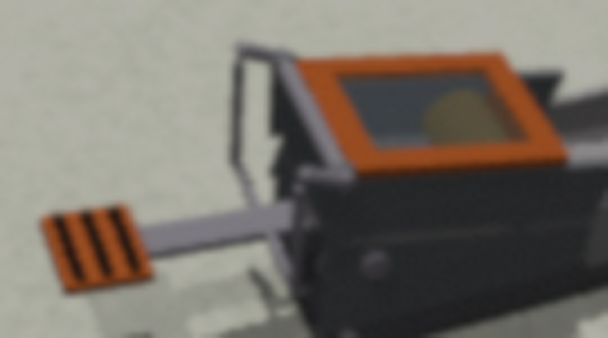

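View pics/crop_top.png

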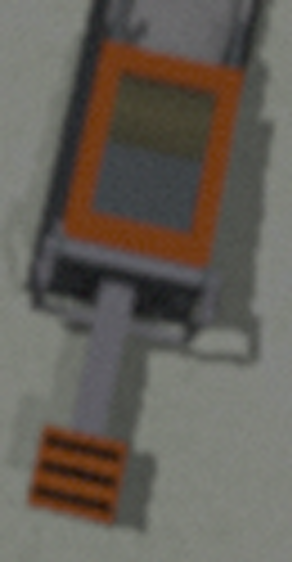

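Both views agree: the pad centre is at about (0.486, -0.131, 0.082) and the chute yaw is about -11.6°. The crops show the steel rod frame about 75 mm beyond the pad. I'll close the fingers and travel across at height.

```bash
python3 -m jog '[[-1,[-0.035,-0.035,0],0],[-1,[-0.07,-0.07,0],0],[-1,[-0.1,-0.105,0],0],[-1,[-0.135,-0.14,0],0],[-1,[-0.165,-0.17,0],0]]' 20
python3 -m jog '[[-1,[-0.035,-0.035,0],0],[-1,[-0.07,-0.07,0],0],[-1,[-0.1,-0.105,0],0],[-1,[-0.135,-0.14,0],0],[-1,[-0.165,-0.17,0],0]]'
python3 -c "
from h import *
shift(PAD-ux*.008+[0,0,.12])"
```

```text
time: 0.6
eef_pos: [0.3056, 0.3106, 0.2052]
tcp_rot: [-0.0, 0.192, 0.981, -0.0]
contact_force: [0.5, 0.7, 0.3]
finger_gap: 0.0574
time: 1.1
eef_pos: [0.3945, 0.091, 0.2054]
tcp_rot: [0.0, 0.193, 0.981, -0.0]
contact_force: [0.5, 0.5, 0.4]
finger_gap: 0.0174
t 1.1 pos [0.3945 0.091  0.2054] gap 0.0174 F [0.5 0.5 0.4] tool y deg 67.8 want 78.4 shift [-0.1608 -0.1719  0.0035]
```

```bash
python3 -m jog '[[-1,[-0.035,-0.035,0],-3],[-1,[-0.07,-0.075,0],-6],[-1,[-0.11,-0.115,0],-9],[-1,[-0.145,-0.155,0],-10.5],[-1,[-0.161,-0.172,0.003],-10.5]]'
python3 -m jog '[[-1,[0,0,0],0],[-1,[0,0,0],0]]'
python3 -c "
from h import *
shift(PAD-ux*.008+[0,0,.06])
cv2.imwrite('pics/s1.png',r.read_camera('side'))"
```

```text
time: 1.6
eef_pos: [0.4793, -0.1301, 0.2024]
tcp_rot: [0.0, 0.102, 0.995, -0.0]
contact_force: [-0.1, 0.7, -0.2]
finger_gap: 0.0004
time: 1.8
eef_pos: [0.478, -0.1271, 0.2017]
tcp_rot: [-0.001, 0.103, 0.995, 0.001]
contact_force: [0.7, -0.1, 0.7]
finger_gap: 0.0002
t 1.8 pos [ 0.478  -0.1271  0.2017] gap 0.0002 F [ 0.7 -0.1  0.7] tool y deg 78.23 want 78.4 shift [-0.001  -0.0017  0.0597]
```

View pics/s1.png

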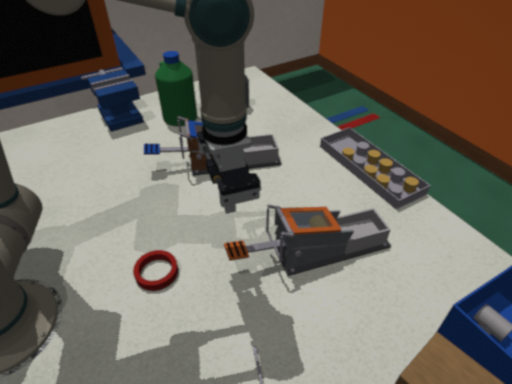

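The closed fingers are at about (240,200) in the side view, above and behind the pad as expected, and clear of the housing. Going down now.

```bash
python3 -m jog '[[-1,[0,-0.001,0.03],0],[-1,[0,-0.001,0.06],0],[-1,[0,-0.001,0.085],0],[-1,[0,-0.001,0.1],0],[-1,[0,-0.001,0.106],0]]'
python3 -m jog '[[-1,[0,0,0.003],0],[-1,[0,0,0.006],0],[-1,[0,0,0.01],0],[-1,[0,0,0.014],0],[-1,[0,0,0.018],0]]'
python3 -c "
from h import *
shift(PAD-ux*.008-[0,0,.041])
cv2.imwrite('pics/s2.png',r.read_camera('side'))"
```

```text
time: 2.35
eef_pos: [0.4766, -0.1256, 0.0952]
tcp_rot: [-0.002, 0.101, 0.995, 0.001]
contact_force: [-0.9, -0.2, -1.0]
finger_gap: 0.0004
time: 2.85
eef_pos: [0.4782, -0.1277, 0.0787]
tcp_rot: [0.0, 0.102, 0.995, 0.0]
contact_force: [-1.5, 0.5, 3.7]
finger_gap: 0.0003
t 2.85 pos [ 0.4782 -0.1277  0.0787] gap 0.0003 F [-1.5  0.5  3.7] tool y deg 78.33 want 78.4 shift [-0.0005 -0.0011  0.0377]
```

View pics/s2.png

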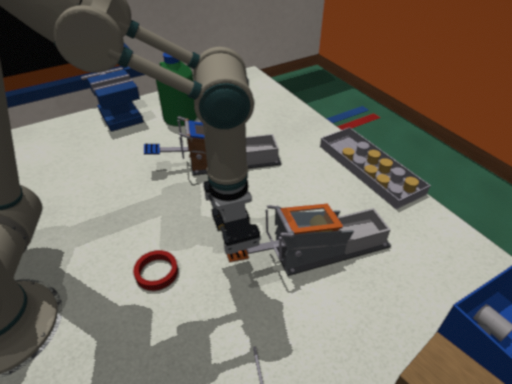

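The fingertips are on the pad at about (236,250), reading 3.7 N, which matches the start force. Now pressing down.

```bash
python3 -m jog '[[-1,[0,0,0.004],0],[-1,[0,0,0.008],0],[-1,[0,0,0.012],0],[-1,[0,0,0.016],0],[-1,[0,0,0.02],0]]'
python3 -m jog '[[-1,[0,0,0.003],0],[-1,[0,0,0.006],0],[-1,[0,0,0.009],0],[-1,[0,0,0.012],0],[-1,[0,0,0.014],0]]'
python3 -c "
from h import *
shift(PAD-ux*.008-[0,0,.041])
cv2.imwrite('pics/s3.png',r.read_camera('side'))"
```

```text
time: 3.4
eef_pos: [0.4774, -0.1276, 0.058]
tcp_rot: [-0.001, 0.102, 0.995, 0.0]
contact_force: [-3.8, 0.2, 5.2]
finger_gap: 0.0007
time: 3.9
eef_pos: [0.4783, -0.1278, 0.0443]
tcp_rot: [0.0, 0.102, 0.995, 0.0]
contact_force: [-3.4, 0.4, 6.6]
finger_gap: 0.0002
t 3.9 pos [ 0.4783 -0.1278  0.0443] gap 0.0002 F [-3.4  0.4  6.6] tool y deg 78.34 want 78.4 shift [-0.0004 -0.001   0.0033]
```

View pics/s3.png

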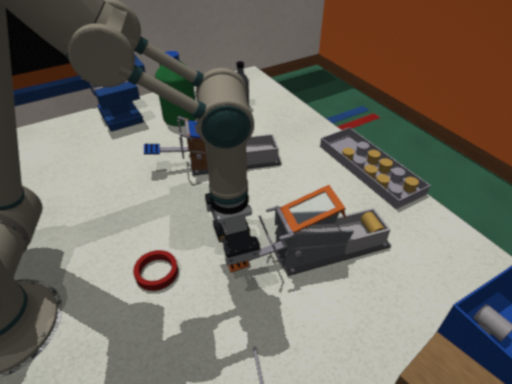

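The lid is open and the bushing is already in the tray at about (372,221). The stop hasn't shown in the force yet, so I'll press on until it rises.

```bash
python3 -m jog '[[-1,[0,0,0.001],0],[-1,[0,0,0.002],0],[-1,[0,0,0.003],0],[-1,[0,0,0.004],0],[-1,[0,0,0.004],0]]'
```

```text
time: 4.45
eef_pos: [0.4786, -0.1279, 0.0415]
tcp_rot: [0.0, 0.102, 0.995, -0.0]
contact_force: [-4.8, 1.2, 13.7]
finger_gap: 0.0005
```

```bash
python3 -m jog '[[-1,[0,0,0.001],0],[-1,[0,0,0.001],0],[-1,[0,0,0.001],0],[-1,[0,0,0.001],0],[-1,[0,0,0.001],0]]'
python3 -m jog '[[-1,[0,0,0],0],[-1,[0,0,0],0],[-1,[0,0,0],0],[-1,[0,0,0],0],[-1,[0,0,0],0]]'
python3 -c "
from h import *
im=r.read_camera('side');cv2.imwrite('pics/s4.png',cv2.resize(im[180:290,200:410],None,fx=3.5,fy=3.5))
shift(PAD)"
```

```text
time: 4.95
eef_pos: [0.4787, -0.1279, 0.0414]
tcp_rot: [0.001, 0.102, 0.995, -0.0]
contact_force: [-6.4, 2.0, 19.2]
finger_gap: 0.0004
time: 5.45
eef_pos: [0.4787, -0.1279, 0.0414]
tcp_rot: [0.001, 0.102, 0.995, -0.0]
contact_force: [-6.4, 2.4, 19.3]
finger_gap: 0.0003
t 5.5 pos [ 0.4787 -0.1279  0.0414] gap 0.0004 F [-6.7  1.9 19.7] tool y deg 78.35 want 78.4 shift [-0.008  -0.001  -0.0406]
```

View pics/s4.png

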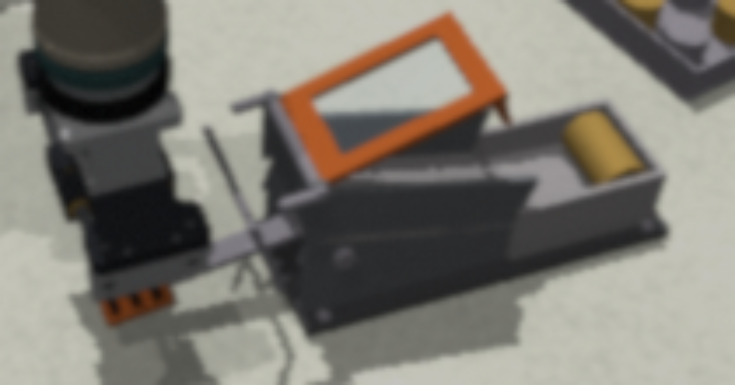

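The pedal is hard on its stop: force rose to 19 N with no further motion. The lid is wide open and the bushing rests at the far end of the tray, about (600,145) in the crop. Easing up slowly now.

```bash

python3 -m jog '[[-1,[0,0,-0.001],0],[-1,[0,0,-0.002],0],[-1,[0,0,-0.003],0],[-1,[0,0,-0.004],0],[-1,[0,0,-0.005],0]]'
python3 -m jog '[[-1,[0,0,-0.001],0],[-1,[0,0,-0.002],0],[-1,[0,0,-0.003],0],[-1,[0,0,-0.004],0],[-1,[0,0,-0.005],0]]'
python3 -m jog '[[-1,[0,0,-0.001],0],[-1,[0,0,-0.002],0],[-1,[0,0,-0.003],0],[-1,[0,0,-0.004],0],[-1,[0,0,-0.005],0]]'
python3 -m jog '[[-1,[0,0,-0.001],0],[-1,[0,0,-0.002],0],[-1,[0,0,-0.003],0],[-1,[0,0,-0.004],0],[-1,[0,0,-0.005],0]]'
python3 -m jog '[[-1,[0,0,-0.001],0],[-1,[0,0,-0.002],0],[-1,[0,0,-0.003],0],[-1,[0,0,-0.004],0],[-1,[0,0,-0.005],0]]'
python3 -m jog '[[-1,[0,0,-0.001],0],[-1,[0,0,-0.002],0],[-1,[0,0,-0.003],0],[-1,[0,0,-0.004],0],[-1,[0,0,-0.005],0]]'
```

```text
time: 6.0
eef_pos: [0.4783, -0.1278, 0.0446]
tcp_rot: [0.0, 0.102, 0.995, 0.0]
contact_force: [-4.0, -0.3, 5.7]
finger_gap: 0.0004
time: 6.5
eef_pos: [0.4779, -0.1277, 0.0494]
tcp_rot: [-0.0, 0.102, 0.995, 0.0]
contact_force: [-5.0, 0.7, 5.4]
finger_gap: 0.0005
time: 7.0
eef_pos: [0.4776, -0.1276, 0.0543]
tcp_rot: [-0.001, 0.102, 0.995, 0.0]
contact_force: [-4.2, 0.7, 5.7]
finger_gap: 0.0007
time: 7.5
eef_pos: [0.4784, -0.1278, 0.0595]
tcp_rot: [0.0, 0.102, 0.995, 0.0]
contact_force: [-4.6, 0.6, 5.2]
finger_gap: 0.0001
time: 8.0
eef_pos: [0.4786, -0.1279, 0.0645]
tcp_rot: [0.0, 0.102, 0.995, 0.0]
contact_force: [-2.7, 0.5, 3.6]
finger_gap: 0.0006
time: 8.5
eef_pos: [0.4788, -0.1279, 0.0696]
tcp_rot: [0.001, 0.102, 0.995, -0.0]
contact_force: [-1.0, 1.0, 4.1]
finger_gap: 0.0005
```

```bash

python3 -m jog '[[-1,[0,0,-0.001],0],[-1,[0,0,-0.002],0],[-1,[0,0,-0.003],0],[-1,[0,0,-0.004],0],[-1,[0,0,-0.005],0]]'
python3 -m jog '[[-1,[0,0,-0.0005],0],[-1,[0,0,-0.001],0],[-1,[0,0,-0.0015],0],[-1,[0,0,-0.002],0],[-1,[0,0,-0.0025],0]]'
python3 -m jog '[[-1,[0,0,-0.0005],0],[-1,[0,0,-0.001],0],[-1,[0,0,-0.0015],0],[-1,[0,0,-0.002],0],[-1,[0,0,-0.0025],0]]'
python3 -m jog '[[-1,[0,0,-0.0005],0],[-1,[0,0,-0.001],0],[-1,[0,0,-0.0015],0],[-1,[0,0,-0.002],0],[-1,[0,0,-0.0025],0]]'
python3 -m jog '[[-1,[0,0,-0.0005],0],[-1,[0,0,-0.001],0],[-1,[0,0,-0.0015],0],[-1,[0,0,-0.002],0],[-1,[0,0,-0.0025],0]]'
python3 -m jog '[[-1,[0,0,-0.0005],0],[-1,[0,0,-0.001],0],[-1,[0,0,-0.0015],0],[-1,[0,0,-0.002],0],[-1,[0,0,-0.0025],0]]'
python3 -c "
from h import *
im=r.read_camera('side');cv2.imwrite('pics/s5.png',cv2.resize(im[180:290,200:410],None,fx=3.5,fy=3.5))
shift(PAD)"
```

```text
time: 9.0
eef_pos: [0.4791, -0.128, 0.0747]
tcp_rot: [0.001, 0.102, 0.995, -0.0]
contact_force: [0.8, -0.0, 2.3]
finger_gap: 0.0007
time: 9.5
eef_pos: [0.4791, -0.1281, 0.0772]
tcp_rot: [0.001, 0.102, 0.995, -0.0]
contact_force: [3.4, 0.4, 2.8]
finger_gap: 0.0003
time: 10.0
eef_pos: [0.4783, -0.1279, 0.0795]
tcp_rot: [0.0, 0.102, 0.995, -0.0]
contact_force: [1.9, -0.7, 2.2]
finger_gap: 0.0004
time: 10.5
eef_pos: [0.4782, -0.1278, 0.0819]
tcp_rot: [-0.0, 0.102, 0.995, 0.0]
contact_force: [2.1, -0.4, 2.0]
finger_gap: 0.0002
time: 11.0
eef_pos: [0.4782, -0.1278, 0.0844]
tcp_rot: [-0.0, 0.102, 0.995, 0.0]
contact_force: [1.4, 0.5, 2.0]
finger_gap: 0.0005
time: 11.5
eef_pos: [0.4778, -0.1276, 0.0867]
tcp_rot: [-0.001, 0.102, 0.995, 0.0]
contact_force: [-0.1, 0.1, -0.4]
finger_gap: 0.0007
t 11.55 pos [ 0.478  -0.1276  0.0868] gap 0.0004 F [ 0.2 -0.6  0.1] tool y deg 78.34 want 78.4 shift [-0.0087 -0.0011  0.0048]
```

View pics/s5.png

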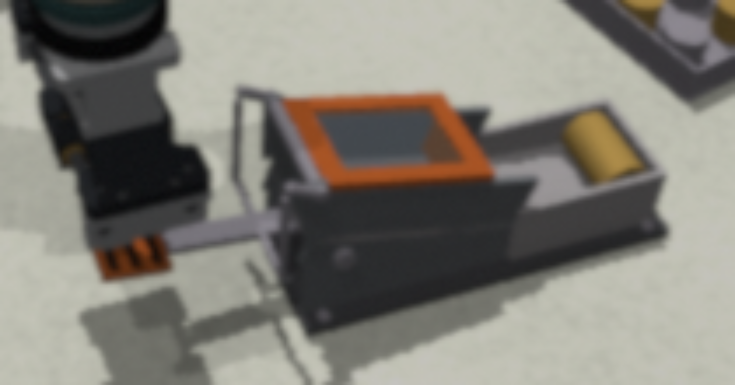

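Contact force has dropped to zero at about 86 mm, the lid looks flush, and the brass bushing is still in the tray. I'll rise slowly a little more, retreat, and check everything.

```bash

python3 -m jog '[[-1,[0,0,-0.0005],0],[-1,[0,0,-0.001],0],[-1,[0,0,-0.0015],0],[-1,[0,0,-0.002],0],[-1,[0,0,-0.003],0]]'
python3 -m jog '[[-1,[0,0,-0.01],0],[-1,[0,0,-0.03],0],[-1,[0,0,-0.06],0],[-1,[0,0,-0.09],0],[-1,[0,0,-0.12],0]]'
python3 -m jog '[[-1,[0.03,0,0],0],[-1,[0.06,0,0],0],[-1,[0.09,0,0],0],[-1,[0.12,0,0],0],[-1,[0.12,0,0],0]]'
python3 -c "
from h import *
for n in('side','top'): cv2.imwrite(f'pics/{n}6.png',r.read_camera(n))
a=cv2.imread('pics/side6.png');b=cv2.imread('pics/side0.png')
c=lambda i:cv2.resize(i[180:290,200:410],None,fx=2.6,fy=2.6)
cv2.imwrite('pics/cmp.png',np.vstack([c(b),c(a)]))
for i in (b,a):
    m=comps(i);k=np.zeros_like(m);k[195:270,215:350]=1
    N,l,s,cc=cv2.connectedComponentsWithStats(cv2.morphologyEx(m*k,cv2.MORPH_CLOSE,np.ones((5,5))));print(s[1:].tolist(),cc[1:].round(1).tolist())
shift(PAD)"
```

```text
time: 12.05
eef_pos: [0.4783, -0.1278, 0.09]
tcp_rot: [-0.0, 0.102, 0.995, 0.0]
contact_force: [0.6, -0.0, -0.2]
finger_gap: 0.0006
time: 12.55
eef_pos: [0.4782, -0.1278, 0.2119]
tcp_rot: [0.0, 0.102, 0.995, -0.0]
contact_force: [0.3, 0.0, 0.3]
finger_gap: 0.0004
time: 13.05
eef_pos: [0.3573, -0.1023, 0.2106]
tcp_rot: [-0.001, 0.102, 0.995, 0.0]
contact_force: [0.3, -0.4, -0.3]
finger_gap: 0.0005
[[281, 207, 59, 27, 645], [225, 242, 23, 17, 301]] [[311.2, 221.1], [236.1, 250.1]]
[[282, 207, 58, 27, 637], [225, 242, 23, 17, 302]] [[311.2, 221.1], [236.1, 250.0]]
t 13.15 pos [ 0.3611 -0.1037  0.2109] gap 0.0006 F [ 0.3 -0.3  0. ] tool y deg 78.32 want 78.4 shift [-0.1277 -0.0008  0.1293]
```

View pics/cmp.png

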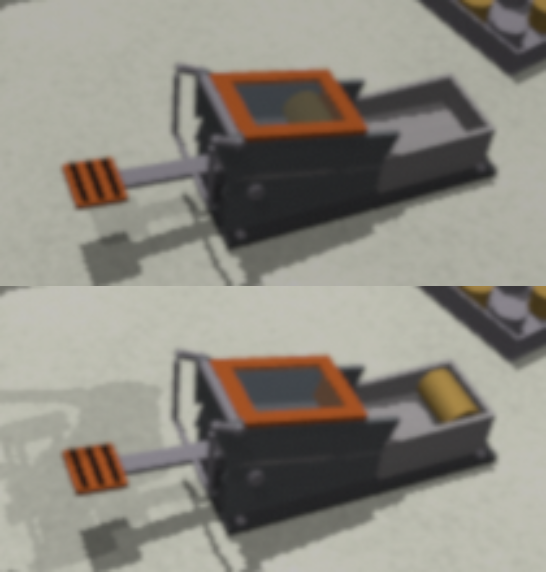

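View pics/top6.png

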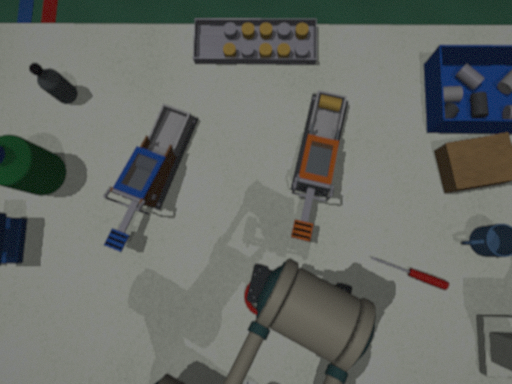

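The lid and pedal are back at their original pixel positions, the brass bushing is in the tray at about (330,102) in the top view, the blue chute hasn't changed, and the arm is clear. Handing in.

```bash
python3 -c "
from bench import r
print(r.close_job())"
```

```text
the job is handed in; nothing more can be done
None
```

The job is done and handed in at about 13.2 s of the 35 s allowed. With the fingers closed, I pushed the orange pedal down onto its stop. There the force rose to about 19 N with no further motion. I held it there for about a second. The bushing was already in the tray just before the stop was reached. I then eased the pedal up over about 6 s at 10 mm/s, slowing to 5 mm/s, until the contact force reached zero, and backed the arm off.

**Last checks:**
- **Lid and pedal:** both are back within 0.1 px of where they started in the side view, so the lid is shut.
- **Brass bushing:** it lies at the far end of its tray, at the spot given in the task.
- **Blue chute:** it looks unchanged in the top view.
- **Robot:** it is touching nothing.

The only small disagreement was that contact ended with the tool at about 86 mm instead of the expected 82 mm. About 1 mm of that comes from pressing 8 mm off the pad's centre, and the fingertips may have ridden slightly high on the pad. No check failed.

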